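# Find the spindle's cross-hole by feel and lock it with the pin

## Robot

A 6-joint arm with a two-finger parallel gripper is mounted at the origin on the work surface; the furniture and walls round the work are solid. World frame = base frame: x ahead of the robot, y to its left, z up, the work surface at z = 0. Lengths are in m, angles in rad, forces in N, time in s.
With the tool pointing down it reaches from about 0.25 to 0.775 m from the base axis. Payload 4 kg.
Tool frame: the origin (TCP) lies at the very end of the fingers, on their centre line; the grasp point (between the pads) lies 19 mm behind it; z points along the fingers, y is the line along which they close (so a half turn about z gives the same grasp; the last joint's range is limited). The gripper opens to 94 mm and grips with 3 to 60 N. Pads are 16 mm wide; open, the fingers measure 119 mm over their backs; the gripper's body (75 mm by 177 mm) begins 78 mm behind the grasp point.
Start: joints at [-0.103, 0.087, 1.371, -0, 1.684, -0.103], TCP at [0.55, -0, 0.206] pointing down, gripper open.
Joint ranges: [-3.1, 3.1], [-0.76, 2.03], [0.27, 2.55], [-1.08, 4.22], [0.17, 2.65], [-2.57, 2.57]. Speed limits (rad/s): [2.79, 2.79, 3.14, 3.14, 3.14, 3.14].

## Interface

Orientations are given as [roll, pitch, yaw] about the fixed x, y, z axes, in that order (R = Rz(yaw) Ry(pitch) Rx(roll)).
In Python, from bench import robot gives the robot as it stands. The module is installed in compiled form; this text tells all that it offers.
- The arm moves only by the tool move_arm, never from a script. Its argument "deltas" is one flat list of numbers, 7 for each row, row after row: the turn, a rotation vector about the tool's x, y, z in rad, then the shift along the tool's x, y, z in cm, then the closure, from -1 (fully open) to 1 (shut). A call has 1 to 8 rows; each row is the pose to reach, as a shift and turn from the pose commanded when the call began, along the tool's axes at that moment; what a row does not reach only later rows make up. A row lasts 1/10 s, in which the tool goes at most 50 mm and 8.59 degrees, less where a joint would pass 70% of its speed; a pose out of reach is approached as far as the arm can. A call with a gripper value outside its range is refused whole. The fingers move at their own pace and stop on an object; the grip force is fixed at half the most. Time passes only in rows, so rows that repeat a pose let the fingers close. It gives the time, the measured TCP pose, the force, the opening and the grip force at its end, in the units of the state.
- robot.get_obs(): the state, without advancing time (a new reading comes with each control period).
- robot.snapshot(name): name is "scene" or "side" or "wrist"; returns a dict with "image" (384x512x3 uint8, red, green, blue), "depth" (384x512 float32, m along the optical axis (not along the pixel's ray), 0 where there is no reading), "fov_y" (degrees; the focal length in pixels is half the picture's height over the tangent of half this angle, whatever the lens; pixels are square), "cx", "cy" (the principal point, pixels), "origin" and "orientation" of the camera in the world; the wrist camera has in their place "T_tool_cam" (4x4, takes a point from camera to tool coordinates, whose origin is the TCP and whose axes are the flange's). Camera axes: x right, y up, looking along -z (the intrinsics and any distortion apply to the point x, -y, -z); pixel columns grow to the right and rows downward; lengths in m; the calibration is good to about 2 mm. A picture is of the moment at which its call begins: read the wrist's pose just before it.
- robot.close_job(): hands the job in; it is judged then, once.
The state is a dict: "time": time; "joint_positions": joint angles; "qvel": joint speeds; "joint_torque": joint torques, N m; "tool_pos": TCP position; "ee_rot": TCP orientation; "wrist_force": force on the tool from outside, world axes, zero at the start; "wrist_torque": the same for the moment, N m; "width": finger opening in m; "finger_force": force on a finger pad.
Only numpy, scipy, OpenCV 4.12 (cv2) and the standard library are available. Lean on these libraries where they do the work, as an engineer would, in place of code of your own. Each camera call takes 0.05 s, during which the arm holds its last target. There are 200 camera calls.

## Task

Lock the spindle of the bench fixture: put the wooden-headed steel pin from its stand into the leaning guide bush so that it rests on the spindle, turn the six-spoked wheel until the pin drops into the spindle's hidden cross-hole and the wheel locks, then push the pin fully home, its flange flat on the bush, and let go. Do not force the wheel once it locks, and leave the mug and the small wooden block in front of the fixture where they are.

Things in the scene. Friction and masses are not known exactly. Their poses are not given: they have to be found in the camera images.
- pin_mid (a point): Centre of the loose locking pin (179 mm, about 0.14 kg), half-way along; z runs to its head. Steel shank 14 mm across, 130 mm long, chamfered tip 89.5 mm below this point; flange 36 mm across, 5 mm thick, its underside 40.5 mm above this point; then a round dark wooden grip 26 mm across, 44 mm long, its middle 67.5 mm and its top 89.5 mm above this point. Starts upright in the stand.
- stand: Square wooden pin stand, fixed to the bench, 64 x 64 x 56 mm; origin at the centre of its underside, z up. The pin stands loosely in its central hole (17 mm wide, 46 mm deep); its tip is then 10 mm above the bench.
- bush: Steel guide tube on the fixture, 42 mm across outside, leaning 30 degrees from vertical towards the robot. Origin at the centre of its mouth, 188 mm above the bench; z points out along the hole, y along the spindle towards the wheel. Bore 16 mm, 63 mm deep, with a funnel mouth (28 mm wide, 12 mm deep). Greased: a released pin slides down by itself. Fully home, the pin's flange lies on the mouth.
- spindle_mid (a point): Point on the spindle's axis in the closed housing (does not turn), 90 mm down the bush's axis. The spindle is 48 mm thick; its hidden cross-hole, 17 mm wide, runs right through, so it lines up every half turn. Out of line, the pin rests on the spindle, its flange 64 mm off the mouth. In line, it falls 40 mm or more and locks the spindle, with a few degrees of play.
- retainer_top (a point): Point 112 mm down the bush's axis, inside the housing, where a friction retainer stops the falling pin some 10 to 18 mm short of home. It takes about 8 N to push the pin on past it, more if the locked spindle presses on the pin; it does not spring back.
- wheel: Six-spoked capstan wheel at the spindle's left end. Origin at its centre, 110 mm up; y is the spindle's axis; turns endlessly either way. Steel spokes 10 mm thick every 60 degrees in its x-z plane, one along z; black end balls 18 mm across, centred 75 mm out. Takes about 2 N at a ball and stays where left. How the cross-hole stands to the spokes differs each time and cannot be seen.
- fixture: The fixture, fixed to the bench: grey base 130 x 130 x 12 mm, origin at the centre of its underside, y along the spindle towards the wheel, x away from the robot. Two cheeks up to 148 mm high at 30 to 42 mm either side, housing between them; wheel centre at y = +135 mm; a plain plate 100 mm across at y = -75 to -89 mm turns with the wheel.
- mug: Loose coffee mug, 86 x 118 x 96 mm, origin in the middle of its underside; a bystander.
- offcut: Loose wooden block lying flat in front of the fixture, 45 x 70 x 22 mm, origin at the centre of its underside; a bystander.
There are look-alikes about, which are no part of the job. What is meant by the part that bears pin_mid is not purple or red, and is the smaller of those in its own colour.

How it is judged:
By the outcome, as a careful person would: the job done as asked, in the order asked, and still so for the second after the job is handed in, with the robot touching nothing.
It also fails if it takes over 72 s, if anything falls off the work surface, if the arm or the gripper's body presses on something with over 40 N, if the wrist force passes 120 N, or if a joint passes its speed limit or range.

## Working session

There is one attempt and no reset: what is moved stays moved. The work goes in short steps, Python scripts to look and compute and a tool call to move; the robot and the scene stay as the last step left them, time stands still between calls to the robot, and variables do not carry over. Pictures are saved under pics/ and viewed, at most 10 in all, crops included, and the job is handed in when it is done.

Besides the shell and the picture viewer there is one more tool, called after "Call:" as name(argument=value, ...) on one line, values as JSON. move_arm: Moves the arm, as the interface text tells. Its arguments: {"type":"object","properties":{"deltas":{"type":"array","items":{"type":"number"}}},"required":["deltas"]}

```bash
mkdir -p pics
cat > h.py <<'E'
import numpy as np, cv2
from scipy.spatial.transform import Rotation as R
from bench import robot
def snap(name):
    o=robot.get_obs(); s=robot.snapshot(name)
    if 'T_tool_cam' in s:
        T=np.eye(4);T[:3,:3]=R.from_euler('xyz',o['ee_rot']).as_matrix();T[:3,3]=o['tool_pos'];T=T@s['T_tool_cam']
    else:
        T=np.eye(4);q=np.array(s['orientation'])
        T[:3,:3]=q if q.shape==(3,3) else (R.from_euler('xyz',q).as_matrix() if q.size==3 else None);T[:3,3]=s['origin']
    s['T']=T;s['f']=s['image'].shape[0]/2/np.tan(np.radians(s['fov_y'])/2)
    return s
def cloud(s):
    d=s['depth'];v,u=np.mgrid[:d.shape[0],:d.shape[1]]
    P=np.stack([(u-s['cx'])/s['f']*d,-(v-s['cy'])/s['f']*d,-d],-1)@s['T'][:3,:3].T+s['T'][:3,3]
    P[d==0]=np.nan; return P
def save(s,fn,crop=None,k=1):
    im=s['image'][:,:,::-1]
    if crop: im=im[crop[1]:crop[3],crop[0]:crop[2]]
    cv2.imwrite('pics/'+fn,cv2.resize(im,None,fx=k,fy=k,interpolation=cv2.INTER_CUBIC))
E
python3 - <<'E'
from h import *
for n in ['scene','side']:
    s=snap(n); save(s,n+'.png',k=1.5)
    print(n,{k:v for k,v in s.items() if k not in('image','depth')})
    np.savez(n+'.npz',P=cloud(s),im=s['image'])
print(robot.get_obs())
E
```

```text
scene {'fov_y': 52.84815107172441, 'cx': 254.18360142786125, 'cy': 186.68658452838898, 'origin': array([ 0.0997738 , -0.54915596,  0.79866162]), 'orientation': array([ 0.75535452, -0.0147861 , -0.65750699]), 'T': array([[ 0.79143176,  0.43690838, -0.42748899,  0.0997738 ],
       [-0.61107868,  0.5824426 , -0.53604428, -0.54915596],
       [ 0.01478556,  0.68547187,  0.72794897,  0.79866162],
       [ 0.        ,  0.        ,  0.        ,  1.        ]]), 'f': np.float64(386.3737555296325)}
side {'fov_y': 44.31514292368892, 'cx': 256.8458658758534, 'cy': 192.32586435939248, 'origin': array([ 0.38368913, -1.01992118,  0.54621185]), 'orientation': array([ 1.17120231,  0.02683938, -0.12632481]), 'T': array([[ 0.99167434,  0.07354033, -0.10570629,  0.38368913],
       [-0.12594372,  0.38282963, -0.91519378, -1.01992118],
       [-0.02683615,  0.92088723,  0.38890426,  0.54621185],
       [ 0.        ,  0.        ,  0.        ,  1.        ]]), 'f': np.float64(471.47935609228284)}
{'time': 0.1, 'joint_positions': array([-1.03113963e-01,  8.78884281e-02,  1.37204150e+00, -3.34498525e-05,
        1.68357343e+00, -1.03084511e-01]), 'qvel': array([ 0.00037835, -0.00164201, -0.00424151, -0.00043749,  0.00113771,
       -0.00131881]), 'joint_torque': array([ 2.25695316e-03, -3.41256917e+01, -3.03301656e+01,  7.19034858e-02,
        3.05556308e-02, -9.49158243e-05]), 'tool_pos': array([5.49535439e-01, 2.40579302e-05, 2.04448453e-01]), 'ee_rot': array([-3.13968867e+00, -1.63547198e-04,  1.57076299e+00]), 'wrist_force': array([-0.60097353, -0.45231177,  0.43911938]), 'wrist_torque': array([0.00512262, 0.00698296, 0.01790423]), 'finger_force': 0.0, 'width': 0.09383993252619714}
```

View pics/scene.png

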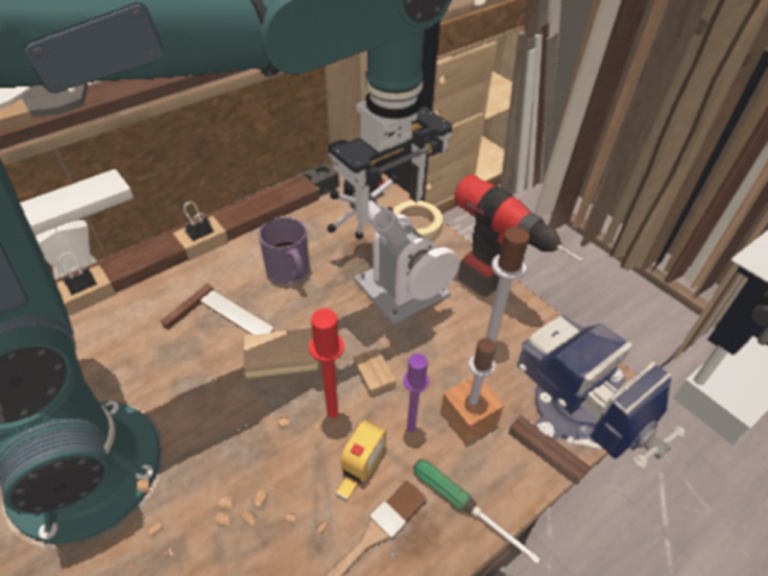

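View pics/side.png

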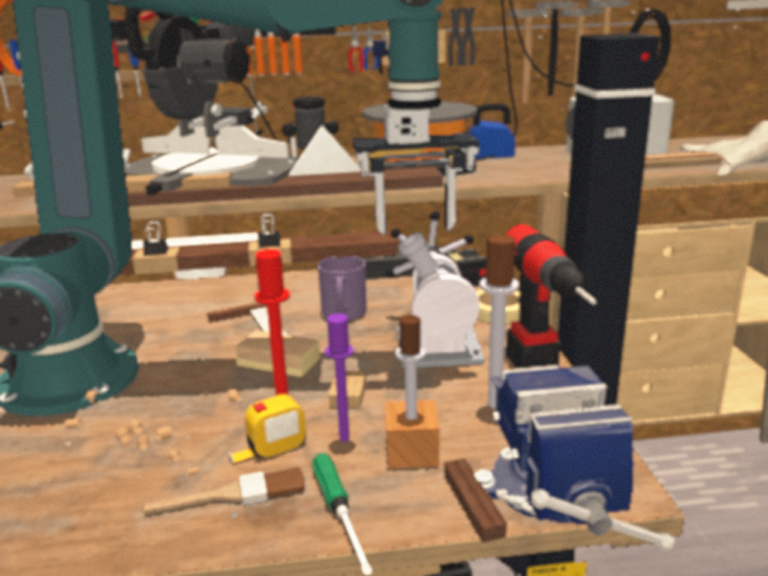

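The scene shows the right pin (small, brown head) at about (485,355), in the stand at (472,408). The fixture's bush mouth is at (380,212), its plate at (433,272) and its wheel behind at (355,215). The mug is at (285,250) and the offcut at (377,373). The red, purple and large brown pins are the look-alikes.

```bash
cat > m.py <<'E'
from h import *
for n,reg in {'scene':dict(grip=(478,345,492,368),stand=(445,380,500,440),plate=(415,250,455,295),bush=(365,200,400,245),base=(355,265,450,318),offcut=(357,345,397,395),mug=(260,215,310,285),bigpin=(500,230,527,262),bigshank=(490,285,505,340),purple=(408,352,428,380),red=(312,310,338,345)),
 'side':dict(grip=(402,318,418,352),shank=(405,365,415,400),stand=(387,402,437,465),plate=(415,275,475,345),bush=(395,232,440,275),bigpin=(488,238,512,280),mug=(318,258,366,320))}.items():
    d=np.load(n+'.npz')
    for k,(a,b,c,e) in reg.items():
        Q=d['P'][int(b/1.5):int(e/1.5),int(a/1.5):int(c/1.5)].reshape(-1,3);Q=Q[~np.isnan(Q[:,0])]
        print(n,k,len(Q),*(np.percentile(Q,p,axis=0).round(3) for p in(5,50,95)))
# floor-masked
d=np.load('scene.npz')
P=d['P']
def pts(n,a,b,c,e,f):
    d=np.load(n+'.npz');Q=d['P'][int(b/1.5):int(e/1.5),int(a/1.5):int(c/1.5)].reshape(-1,3);return Q[f(Q)]
Q=pts('scene',440,375,505,445,lambda Q:abs(Q[:,2]-.056)<.006)
print('standtop',cv2.minAreaRect((Q[:,:2]*1000).astype(np.float32)))
Q=pts('scene',350,260,460,320,lambda Q:abs(Q[:,2]-.012)<.005)
print('base',len(Q),cv2.minAreaRect((Q[:,:2]*1000).astype(np.float32)))
for n,bx in(('scene',(415,250,455,295)),('side',(420,285,472,340))):
    Q=pts(n,*bx,lambda Q:Q[:,2]>.04)
    m=np.median(Q,0);Q=Q[np.linalg.norm(Q-m,axis=1)<.05]
    for _ in range(3):
        c=Q.mean(0);nn=np.linalg.svd(Q-c)[2][2];Q=Q[abs((Q-c)@nn)<.004]
    print(n,'plate',len(Q),c,nn,Q.min(0),Q.max(0))
Q=pts('scene',355,340,400,398,lambda Q:abs(Q[:,2]-.022)<.005);print('offcut',cv2.minAreaRect((Q[:,:2]*1000).astype(np.float32)))
E
python3 m.py
```

```text
scene grip 149 [ 0.485 -0.287  0.156] [ 0.489 -0.28   0.178] [ 0.498 -0.272  0.19 ]
scene stand 1478 [ 0.463 -0.309 -0.001] [ 0.491 -0.28   0.051] [ 0.538 -0.241  0.073]
scene plate 806 [ 0.544 -0.091  0.012] [ 0.58  -0.087  0.123] [ 0.643 -0.045  0.158]
scene bush 682 [ 0.499 -0.014 -0.001] [0.556 0.017 0.148] [0.721 0.213 0.227]
scene base 2292 [ 0.505 -0.089 -0.001] [ 0.553 -0.039  0.014] [0.614 0.058 0.131]
scene offcut 856 [ 0.4   -0.16  -0.001] [ 0.431 -0.123  0.02 ] [ 0.477 -0.073  0.024]
scene mug 1546 [0.401 0.114 0.   ] [0.435 0.165 0.059] [0.484 0.233 0.096]
scene bigpin 374 [ 0.612 -0.206  0.13 ] [ 0.62  -0.193  0.237] [ 0.717 -0.099  0.251]
scene bigshank 357 [ 0.62  -0.198 -0.001] [ 0.625 -0.19   0.056] [ 0.713 -0.11   0.138]
scene purple 246 [ 0.402 -0.247 -0.001] [ 0.412 -0.237  0.173] [ 0.518 -0.128  0.18 ]
scene red 407 [ 0.317 -0.159  0.079] [ 0.329 -0.149  0.232] [ 0.369 -0.051  0.238]
side grip 220 [ 0.487 -0.29   0.156] [ 0.495 -0.287  0.175] [ 0.502 -0.279  0.191]
side shank 136 [ 0.49  -0.285  0.087] [ 0.494 -0.282  0.109] [ 0.499 -0.278  0.13 ]
side stand 138
[... 358 characters left out ...]
137 0.066] [0.478 0.21  0.096]
standtop ((497.3798828125, -274.37274169921875), (65.17342376708984, 66.29788970947266), 85.2084732055664)
base 633 ((586.22705078125, -1.1267852783203125), (131.6292724609375, 130.37074279785156), 85.51652526855469)
scene plate 304 [ 0.57572584 -0.08629849  0.11286522] [-0.08172055 -0.99112402  0.10485672] [ 0.53723595 -0.09261986  0.07809115] [ 0.61833564 -0.07698724  0.16124711]
side plate 1118 [ 0.57809008 -0.08941035  0.10879848] [7.27387548e-02 9.97350979e-01 3.12856264e-04] [ 0.54112815 -0.09579536  0.06259911] [ 0.61596553 -0.08308785  0.15149998]
offcut ((428.0302429199219, -124.01060485839844), (72.57325744628906, 45.88868713378906), 76.8360366821289)
```

```bash
cat > fit.py <<'E'
from h import *
from scipy.optimize import least_squares
def cyl(Q,r,c,a):
    a=np.array(a,float);k=2;c=np.array(c,float)
    def res(p):
        ax=np.array([p[2],p[3],1]);ax/=np.linalg.norm(ax)
        v=Q-np.array([p[0],p[1],c[2]]);return np.linalg.norm(v-np.outer(v@ax,ax),axis=1)-r
    for _ in range(2):
        s=least_squares(res,[c[0],c[1],a[0]/a[2],a[1]/a[2]],loss='soft_l1',f_scale=.001)
        e=abs(res(s.x));Q=Q[e<.003];c=np.array([s.x[0],s.x[1],c[2]]);a=np.array([s.x[2],s.x[3],1])
    return c,a/np.linalg.norm(a),len(Q),e.mean()
if __name__=='__main__':
    A=[np.load(n+'.npz')['P'].reshape(-1,3) for n in('scene','side')]
    t=np.radians(-4.3);ax=np.array([-.5*np.cos(t),-.5*np.sin(t),.866]);m=np.array([.541,.0024,.188])
    for P in A+[np.vstack(A)]:
        P=P[~np.isnan(P[:,0])]
        G=P[(np.hypot(P[:,0]-.496,P[:,1]+.276)<.022)&(P[:,2]>.149)&(P[:,2]<.186)]
        print('grip',cyl(G,.013,[.496,-.276,.167],[0,0,1]))
        v=P-m;h=v@ax;d=np.linalg.norm(v-np.outer(h,ax),axis=1)
        B=P[(h<-.003)&(h>-.03)&(d<.03)&(d>.014)]
        print('bush',len(B),cyl(B,.021,m-ax*.015,ax), (m-ax*.015))
E
python3 fit.py
```

```text
grip (array([ 0.49831407, -0.27421688,  0.167     ]), array([ 0.00670216, -0.00604222,  0.99995929]), 144, np.float64(0.0005327942212331829))
bush 85 (array([0.55069198, 0.00633217, 0.17501   ]), array([-0.49671151, -0.18640361,  0.8476623 ]), 75, np.float64(0.0007779784488172007)) [0.54847889 0.00183766 0.17501   ]
grip (array([ 0.49625643, -0.27543817,  0.167     ]), array([0.0081987 , 0.00826276, 0.99993225]), 262, np.float64(0.0007982623459689999))
bush 165 (array([0.54855966, 0.00514749, 0.17501   ]), array([-0.48501345, -0.16203364,  0.85936433]), 148, np.float64(0.0011096507161891577)) [0.54847889 0.00183766 0.17501   ]
grip (array([ 0.49734397, -0.27507083,  0.167     ]), array([0.01411665, 0.00543996, 0.99988556]), 401, np.float64(0.001001313188728353))
bush 250 (array([0.54954294, 0.00563497, 0.17501   ]), array([-0.4861712 , -0.1744516 ,  0.85627344]), 222, np.float64(0.0011359928702353386)) [0.54847889 0.00183766 0.17501   ]
```

Call:
move_arm(deltas=[0, 0, 0, -4, -1, -3, 0, 0, 0, 0, -8, -2, -3.5, 0, 0, 0, 0, -12, -3, -3.5, 0, 0, 0, 0, -16, -4, -3.5, 0, 0, 0, 0, -20, -5, -3.5, 0, 0, 0, 0, -24, -5.2, -3.5, 0, 0, 0, 0, -27.5, -5.2, -3.5, 0, 0, 0, 0, -27.5, -5.2, -3.5, 0])

```text
time: 0.9
tool_pos: [0.4969, -0.2788, 0.2388]
ee_rot: [-3.139, 0.0, 1.565]
wrist_force: [0.2, 0.6, 0.1]
width: 0.0469
finger_force: 0.0
```

Run:
```python
from fit import *
s=snap('wrist');save(s,'w1.png');P=cloud(s).reshape(-1,3);P=P[~np.isnan(P[:,0])]
o=robot.get_obs();print(o['time'],o['tool_pos'],o['ee_rot'],o['width'],o['wrist_force'])
T=P[(abs(P[:,2]-.189)<.006)&(np.hypot(P[:,0]-.497,P[:,1]+.275)<.03)]
print(len(T),T.min(0),T.max(0),np.median(T,0),cv2.minEnclosingCircle((T[:,:2]*1000).astype(np.float32)) if len(T) else 0)
```

```text
0.95 [ 0.49728958 -0.27652621  0.23914218] [-3.13969075e+00 -1.55918356e-03  1.56742884e+00] 0.04724206522416344 [ 0.03737284 -0.10026609 -0.92758714]
603 [ 0.4843032  -0.28609887  0.18307997] [ 0.50892861 -0.26081758  0.18989949] [ 0.4970698  -0.27252047  0.18795173] ((496.5023193359375, -273.77569580078125), 12.975728034973145)
```

View pics/w1.png

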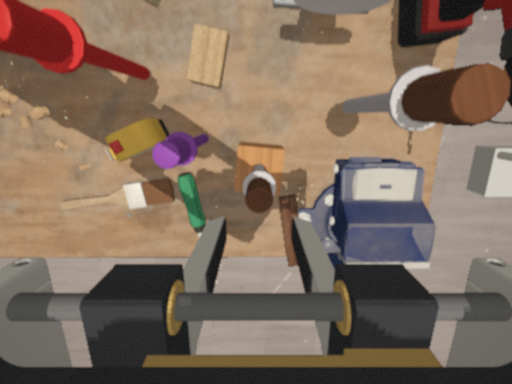

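The wrist view shows the pin's head at (259,193), centred between the fingers. It measures at x 0.4965, y -0.2738.

Call:
move_arm(deltas=[0, 0, 0, 0.1, -0.1, 2, 0, 0, 0, 0, 0.1, -0.1, 5, 0, 0, 0, 0, 0.1, -0.1, 8, 0, 0, 0, 0, 0.1, -0.1, 9, 0, 0, 0, 0, 0.1, -0.1, 9, 0.4, 0, 0, 0, 0.1, -0.1, 9, 1, 0, 0, 0, 0.1, -0.1, 9, 1, 0, 0, 0, 0.1, -0.1, 9, 1])

```text
time: 1.75
tool_pos: [0.498, -0.2745, 0.1528]
ee_rot: [3.138, 0.002, 1.571]
wrist_force: [0.5, 0.8, 2.4]
width: 0.0256
finger_force: 30.0
```

Call:
move_arm(deltas=[0, 0, 0, 0, 0, -2, 1, 0, 0, 0, 0, 0, -6, 1, 0, 0, 0, 0, 0, -11, 1, 0, 0, 0, 0, 0, -16, 1, 0, 0, 0, 1, 0, -20, 1, 0, 0, 0, 5, -1, -20, 1, 0, 0, 0, 9, -2, -20, 1, 0, 0, 0, 12, -3, -20, 1])

```text
time: 2.55
tool_pos: [0.4667, -0.1524, 0.3518]
ee_rot: [3.139, 0.0, 1.571]
wrist_force: [-0.3, -0.6, -1.2]
width: 0.0258
finger_force: 30.0
```

Run:
```python
from fit import *
robot.snapshot('wrist')
s=snap('wrist');save(s,'w2.png',k=1.5);P=cloud(s);np.savez('w2.npz',P=P,im=s['image'])
o=robot.get_obs();print(o['time'],o['tool_pos'],o['ee_rot'],o['width'],o['wrist_force'])
```

```text
2.65 [ 0.46625138 -0.15102073  0.35290179] [3.13788405e+00 4.55283136e-04 1.57494857e+00] 0.025201042518535742 [-0.23483626 -0.27148695 -0.56196643]
```

View pics/w2.png

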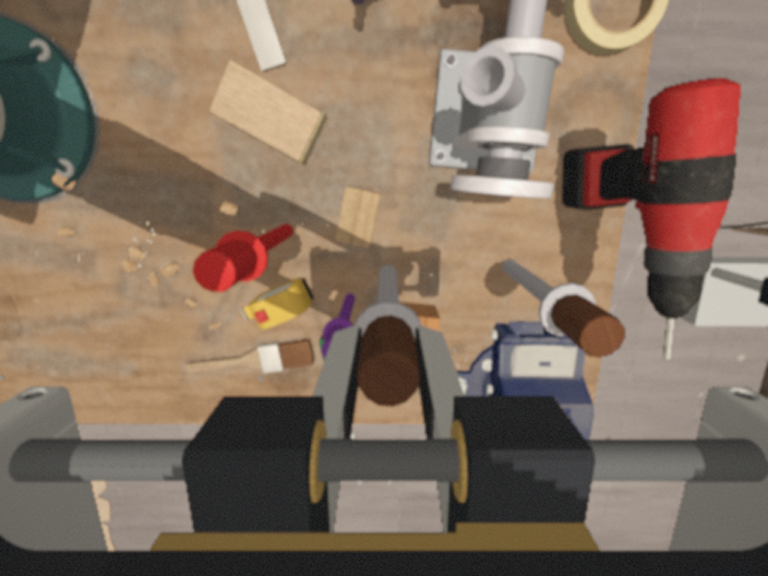

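The wrist view shows the bush mouth at (487,77), the plate edge at (502,187), and the pin held straight at (388,340). I'll fit the mouth next.

Run:
```python
from fit import *
P=np.load('w2.npz')['P']
t=np.radians(-4.3);ax=np.array([-.5*np.cos(t),-.5*np.sin(t),.866]);m=np.array([.541,.0024,.188])
Q=P.reshape(-1,3);Q=Q[~np.isnan(Q[:,0])]
v=Q-m;h=v@ax;d=np.linalg.norm(v-np.outer(h,ax),axis=1)
R_=Q[(abs(h)<.006)&(d<.03)]
c=R_.mean(0)
for _ in range(3):
    c=R_.mean(0);n=np.linalg.svd(R_-c)[2][2];n*=np.sign(n[2]);R_=R_[abs((R_-c)@n)<.002]
print('rimplane',len(R_),c,n)
yf=np.array([.075,.997,0]);xf=np.cross(yf,ax)
uv=np.c_[(R_-m)@xf,(R_-m)@yf]*1000
(cu,cv),r=cv2.minEnclosingCircle(uv.astype(np.float32));print('outer circ offs mm',cu,cv,r,'h',np.median((R_-m)@ax)*1000)
ang=np.arctan2(uv[:,1]-cv,uv[:,0]-cu);rr=np.hypot(uv[:,0]-cu,uv[:,1]-cv)
print([ (round(rr[(ang>=a)&(ang<a+.785)].min(),1),round(rr[(ang>=a)&(ang<a+.785)].max(),1)) for a in np.arange(-3.14,3.1,.785) if ((ang>=a)&(ang<a+.785)).any()])
B=Q[(h<-.003)&(h>-.03)&(d<.03)&(d>.014)]
print('bush',cyl(B,.021,m-ax*.015,ax))
b=Q[(abs(Q[:,2]-.012)<.004)&(abs(Q[:,0]-.586)<.09)&(abs(Q[:,1])<.09)]
print('base',cv2.minAreaRect((b[:,:2]*1000).astype(np.float32)))
# held pin: shank and grip
o=robot.get_obs()['tool_pos']
G=Q[(np.hypot(Q[:,0]-o[0],Q[:,1]-o[1])<.013)&(Q[:,2]<o[2]-.03)&(Q[:,2]>o[2]-.14)]
print('shank',len(G),cyl(G,.007,[o[0],o[1],o[2]-.08],[0,0,1]),G[:,2].min())
F=Q[(np.hypot(Q[:,0]-o[0],Q[:,1]-o[1])<.03)&(Q[:,2]<o[2]+.04)&(Q[:,2]>o[2]-.14)]
print(np.histogram(F[:,2]-o[2],bins=np.arange(-.145,.045,.01)))
```

```text
rimplane 644 [0.54163645 0.00468253 0.18732508] [-0.50244618  0.04068553  0.86365069]
outer circ offs mm -0.5758096575737 1.947543978691101 21.173301696777344 h -0.7917950634690487
[(np.float64(12.7), np.float64(21.1)), (np.float64(13.1), np.float64(20.8)), (np.float64(13.8), np.float64(21.1)), (np.float64(13.4), np.float64(21.2)), (np.float64(13.3), np.float64(20.8)), (np.float64(12.3), np.float64(21.0)), (np.float64(12.0), np.float64(20.7)), (np.float64(12.1), np.float64(21.2))]
bush (array([0.54609055, 0.00489505, 0.17501   ]), array([-0.35808214, -0.0731201 ,  0.93082256]), 122, np.float64(0.00040192334641170406))
base ((585.3173828125, 0.9374923706054688), (130.09857177734375, 129.44821166992188), 85.97750091552734)
shank 292 (array([ 0.46509791, -0.14786946,  0.27290179]), array([ 7.76257622e-04, -3.95754969e-03,  9.99991868e-01]), 292, np.float64(0.00012123051126087831)) 0.2141585211300815
(array([  9,  20,  25,  25,  33,  31,  31,  42,  43,  33,   0,   0,   0,
       455, 219, 406, 477, 987]), array([-0.145, -0.135, -0.125, -0.115, -0.105, -0.095, -0.085, -0.075,
       -0.065, -0.055, -0.045, -0.035, -0.025, -0.015, -0.005,  0.005,
        0.015,  0.025,  0.035]))
```

Call:
move_arm(deltas=[-0.1, -0.004, 0.015, 3, 0, -2, 1, -0.2, -0.008, 0.03, 7, -0.3, -2, 1, -0.3, -0.012, 0.045, 11, -0.6, -1.5, 1, -0.42, -0.016, 0.06, 14.5, -1, -0.5, 1, -0.524, -0.02, 0.073, 16.3, -1.25, 0.5, 1, -0.524, -0.02, 0.073, 16.3, -1.25, 1.2, 1, -0.524, -0.02, 0.073, 16.3, -1.25, 1.2, 1, -0.524, -0.02, 0.073, 16.3, -1.25, 1.2, 1])

```text
time: 3.45
tool_pos: [0.4555, 0.0078, 0.3398]
ee_rot: [2.617, 0.001, 1.494]
wrist_force: [-0.6, -0.6, -0.5]
width: 0.0255
finger_force: 30.0
```

```bash
cat > chk.py <<'E'
from fit import *
def rim(Q,m,ax,yf,xf):
    v=Q-m;h=v@ax;d=np.linalg.norm(v-np.outer(h,ax),axis=1)
    r=Q[(abs(h)<.006)&(d<.026)&(d>.0115)]
    for _ in range(3):
        c=r.mean(0);n=np.linalg.svd(r-c)[2][2];n*=np.sign(n[2]);r=r[abs((r-c)@n)<.002]
    uv=np.c_[(r-m)@xf,(r-m)@yf]
    # outer boundary points fit r=21
    f=lambda p:np.hypot(uv[:,0]-p[0],uv[:,1]-p[1])
    (cu,cv),rad=cv2.minEnclosingCircle((uv*1000).astype(np.float32))
    return m+xf*cu/1000+yf*cv/1000+ax*np.median((r-m)@ax),n,len(r),rad
if __name__=='__main__':
    t=np.radians(-4.4);xh=np.array([np.cos(t),np.sin(t),0]);yf=np.array([-np.sin(t),np.cos(t),0]);ax=-.5*xh+np.array([0,0,.866]);xf=np.cross(yf,ax)
    m=np.array([.541,.0043,.187])
    o=robot.get_obs();Rt=R.from_euler('xyz',o['ee_rot']).as_matrix();p=o['tool_pos'];print(o['time'],p,o['ee_rot'],o['wrist_force'],o['width'])
    print('tool z',Rt[:,2],'want',-ax)
    for n in('wrist','side','scene'):
        s=snap(n);save(s,f'c_{n}.png',k=1.5);Q=cloud(s).reshape(-1,3);Q=Q[~np.isnan(Q[:,0])]
        try: mm,nn,k,rad=rim(Q,m,ax,yf,xf);print(n,'rim',mm.round(4),nn.round(3),k,round(rad,1))
        except Exception as e: print(n,e);mm=m
        tz=Rt[:,2];v=Q-p;h=v@tz;d=np.linalg.norm(v-np.outer(h,tz),axis=1)
        G=Q[(h>.03)&(h<.135)&(d<.015)]
        if len(G)<20: print(n,'few',len(G));continue
        c,a,k,e=cyl(G,.007,p+tz*.09,-tz)
        tip=c+a*((mm-c)@a)  # closest to mouth along pin axis
        w=tip-mm;print(n,'pin ax',a.round(3),k,round(e*1e3,2),'miss xf,yf mm',(w@xf*1e3).round(1),(w@yf*1e3).round(1),'tip h above mouth',((G@ax).min()-mm@ax)*1e3)
E
python3 chk.py
```

```text
3.45 [0.45551353 0.00784727 0.339776  ] [2.61666089e+00 1.11149844e-03 1.49447186e+00] [-0.60675959 -0.58683828 -0.50948171] 0.025511598524333965
tool z [ 0.49962161 -0.03917223 -0.86535761] want [ 0.49852638 -0.03835951 -0.866     ]
wrist rim [0.5406 0.0046 0.1869] [-0.497  0.039  0.867] 358 20.9
wrist pin ax [-0.496  0.038  0.867] 285 0.11 miss xf,yf mm 1.6 -2.9 tip h above mouth 39.914494316325694
side rim [0.5405 0.0013 0.1876] [-0.492 -0.045  0.869] 55 22.0
side pin ax [-0.49   0.039  0.871] 266 1.07 miss xf,yf mm 1.6 -1.8 tip h above mouth 39.4648245387791
scene rim [0.5431 0.0031 0.1881] [-0.505  0.028  0.863] 101 21.6
scene pin ax [-0.497  0.037  0.867] 200 0.72 miss xf,yf mm 1.5 -2.1 tip h above mouth 41.968974020250194
```

Call:
move_arm(deltas=[0, 0, 0, 0.25, -0.16, 0.5, 1, 0, 0, 0, 0.25, -0.16, 1.5, 1, 0, 0, 0, 0.25, -0.16, 2.5, 1, 0, 0, 0, 0.25, -0.16, 3.3, 1, 0, 0, 0, 0.25, -0.16, 4, 1, 0, 0, 0, 0.25, -0.16, 4.5, 1, 0, 0, 0, 0.25, -0.16, 5, 1, 0, 0, 0, 0.25, -0.16, 5, 1])

```text
time: 4.4
tool_pos: [0.4787, 0.0094, 0.2941]
ee_rot: [2.617, 0.001, 1.496]
wrist_force: [1.1, 0.6, -1.5]
width: 0.0253
finger_force: 30.0
```

```bash
python3 chk.py
```

```text
4.4 [0.47872621 0.00944787 0.29414486] [2.61659255e+00 8.54035846e-04 1.49570790e+00] [ 1.06241881  0.56669841 -1.51027524] 0.02526505194870738
tool z [ 0.49974533 -0.03833688 -0.86532357] want [ 0.49852638 -0.03835951 -0.866     ]
wrist rim [0.5408 0.0044 0.1871] [-0.498  0.044  0.866] 480 20.9
wrist pin ax [-0.498  0.035  0.867] 314 0.39 miss xf,yf mm -1.2 0.6 tip h above mouth -11.044302287222681
side rim [ 5.405e-01 -1.000e-04  1.879e-01] [-0.486 -0.092  0.869] 52 22.3
side pin ax [-0.497  0.03   0.867] 236 1.01 miss xf,yf mm -1.0 3.5 tip h above mouth -3.4124605591080575
scene rim [0.543  0.0032 0.1884] [-0.492  0.012  0.871] 88 21.7
scene pin ax [-0.496  0.036  0.867] 178 0.64 miss xf,yf mm -1.7 1.1 tip h above mouth -10.529545384560926
```

Call:
move_arm(deltas=[0, 0, 0, -0.03, 0.07, 0.7, 1, 0, 0, 0, -0.03, 0.07, 1.4, 1, 0, 0, 0, -0.03, 0.07, 2.1, 1, 0, 0, 0, -0.03, 0.07, 2.8, 1, 0, 0, 0, -0.03, 0.07, 3.4, 1, 0, 0, 0, -0.03, 0.07, 4, 1, 0, 0, 0, -0.03, 0.07, 4, 1, 0, 0, 0, -0.03, 0.07, 4, 1])

```text
time: 5.35
tool_pos: [0.4988, 0.0078, 0.2599]
ee_rot: [2.618, 0.0, 1.496]
wrist_force: [1.1, 0.5, -1.2]
width: 0.0256
finger_force: 30.0
```

Call:
move_arm(deltas=[0, 0, 0, 0, 0, 0, 0.3, 0, 0, 0, 0, 0, 0, 0, 0, 0, 0, 0, 0, 0, 0, 0, 0, 0, 0, 0, 0, 0, 0, 0, 0, 0, 0, -1, 0, 0, 0, 0, 0, 0, -4, 0, 0, 0, 0, 0, 0, -7, 0, 0, 0, 0, 0, 0, -7, 0])

```text
time: 6.15
tool_pos: [0.4645, 0.0105, 0.3275]
ee_rot: [2.606, 0.001, 1.496]
wrist_force: [0.3, -0.4, 1.2]
width: 0.047
finger_force: 0.0
```

```bash
cat > st.py <<'E'
from fit import *
import sys
t=np.radians(-4.4);xh=np.array([np.cos(t),np.sin(t),0]);yf=np.array([-np.sin(t),np.cos(t),0]);ax=-.5*xh+np.array([0,0,.866]);xf=np.cross(yf,ax)
m=np.array([.541,.0043,.187])
def pinh(Q):
    v=Q-m;h=v@ax;d=np.linalg.norm(v-np.outer(h,ax),axis=1)
    g=h[(d<.016)&(h>.004)&(h<.2)];fl=h[(d<.022)&(d>.0145)&(h>.004)&(h<.1)]
    return round(np.percentile(g,99)*1e3,1) if len(g) else None, np.round(np.percentile(fl,[10,50,90])*1e3,1) if len(fl)>5 else None
if __name__=='__main__':
    o=robot.get_obs();print(o['time'],o['tool_pos'].round(4),o['wrist_force'].round(1))
    for n in sys.argv[1:]:
        s=snap(n);save(s,f's_{n}.png',k=1.5);Q=cloud(s).reshape(-1,3);Q=Q[~np.isnan(Q[:,0])]
        print(n,'pin top h, flange',pinh(Q))
        w=m-ax*.09+yf*.135;v=Q-w;r=np.hypot(v@xh,v[:,2]);y=v@yf
        B=v[(abs(r-.075)<.013)&(abs(y)<.012)]
        a=np.degrees(np.arctan2(B@xh,B[:,2]))
        print('ball angles from vertical toward +x',np.histogram(a,bins=np.arange(-180,181,10))[0])
        th=np.linspace(0,60,121);k=(np.abs((a[:,None]-th+30)%60-30)<6).sum(0);print('spoke phase',th[k.argmax()],k.max(),len(B))
E
python3 st.py wrist side scene
```

```text
6.15 [0.4645 0.0105 0.3275] [ 0.3 -0.4  1.2]
wrist pin top h, flange (np.float64(114.4), array([67.6, 69.1, 91.7]))
ball angles from vertical toward +x [ 11  39   0   0   0   0  10 149   0   0   0   0 101  89   0   0   0   4
 187   3   0   0   0   4 131   0   0   0   0   0  38   0   0   0   0   0]
spoke phase 8.0 631 766
side pin top h, flange (np.float64(115.4), array([69. , 79.7, 96.3]))
ball angles from vertical toward +x [ 0  0  0  0  0  0 13 25  0  0  0  0 22  6  0  0  0  0 41  5  0  0  0  5
 35  1  0  0  0  2 14  0  0  0  0  0]
spoke phase 5.5 148 169
scene pin top h, flange (np.float64(114.9), array([67.1, 69.7, 94.7]))
ball angles from vertical toward +x [15 12  0  0  0  0  7 28  0  0  0  0 21 21  0  0  0  0 38  6  0  0  0  7
 29  1  0  0  0  3  4  0  0  0  0  0]
spoke phase 9.0 153 192
```

View pics/s_wrist.png

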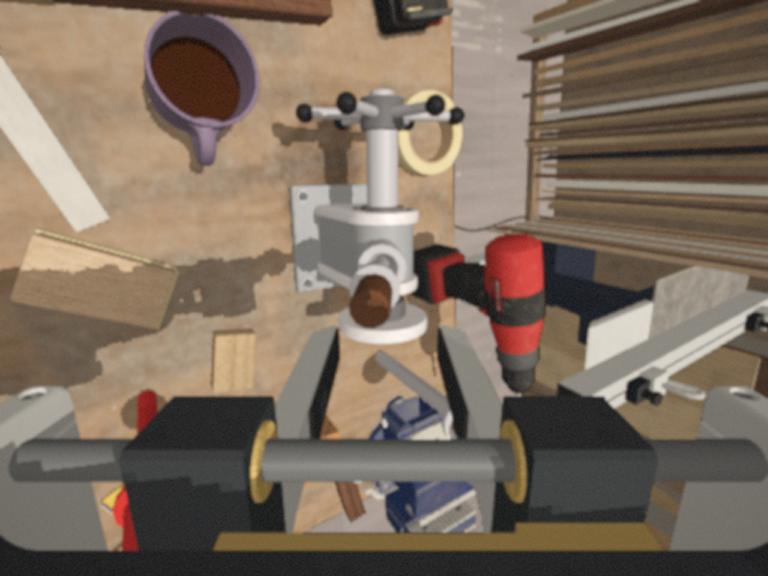

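Released, the pin rests on the spindle with its head top 114 mm off the mouth (expected 113). Balls sit at about -54°, +6° and +66° from vertical. Next I'll go to the wheel with closed fingers.

Call:
move_arm(deltas=[0, 0, 0, 4, 0, 0, 0, 0, 0, 0, 8, 0, 0, 0.5, 0.13, 0, 0, 11, -0.3, 1, 1, 0.27, 0, 0, 13.6, -0.7, 3, 1, 0.4, 0, 0, 13.6, -1.1, 6, 1, 0.524, 0, 0, 13.6, -1.36, 8.3, 1, 0.524, 0, 0, 13.6, -1.36, 8.3, 1, 0.524, 0, 0, 13.6, -1.36, 8.3, 1])

```text
time: 7.1
tool_pos: [0.5035, 0.1435, 0.2378]
ee_rot: [-3.135, 0.002, 1.495]
wrist_force: [-0.3, 0.3, -0.4]
width: 0.0003
finger_force: 0.0
```

```bash
python3 st.py wrist side
```

```text
7.1 [0.5035 0.1435 0.2378] [-0.3  0.3 -0.4]
wrist pin top h, flange (None, None)
ball angles from vertical toward +x [ 28  58   0   0   0   0  20 151   0   0   0   0 109 169   0   0   0   1
 329  17   0   0   0   4 284   0   0   0   0   0 112   6   0   0   0   0]
spoke phase 6.5 1084 1288
side pin top h, flange (np.float64(115.4), array([68.8, 79.9, 95.9]))
ball angles from vertical toward +x [ 0  0  0  0  0  0 14 23  0  0  0  0 22  7  0  0  0  0 41  5  0  0  0  5
 33  1  0  0  0  2 13  0  0  0  0  0]
spoke phase 6.0 145 166
```

View pics/s_wrist.png

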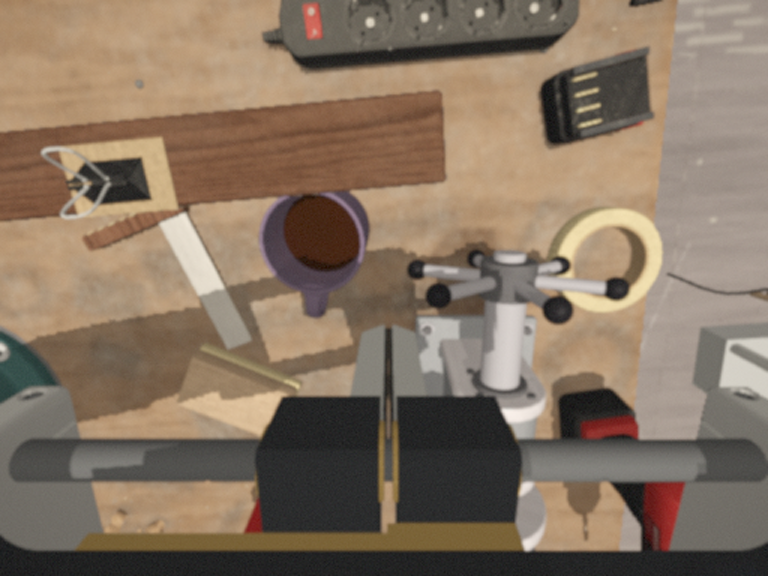

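The wrist view shows the wheel hub at (510,280) and its near-left balls at (418,270) and (438,296). The fingers at (388,400) are clear, and the mug at (313,250) is untouched. Lowering next to the left ball.

Call:
move_arm(deltas=[0, 0, 0, 0, 0, 3, 1, 0, 0, 0, 0, 0, 7, 1, 0, 0, 0, 0, 0, 9.5, 1, 0, 0, 0, 0, 0.4, 9.5, 1, 0, 0, 0, 0, 0.8, 9.5, 1, 0, 0, 0, 0, 1, 9.5, 1, 0, 0, 0, 0, 1, 9.5, 1])

```text
time: 7.9
tool_pos: [0.5154, 0.1433, 0.15]
ee_rot: [3.136, -0.001, 1.496]
wrist_force: [-0.9, -0.1, 0.7]
width: 0.0004
finger_force: 0.0
```

Call:
move_arm(deltas=[0, 0, 0, 0, 0.1, -0.1, 1, 0, 0, 0, 0, 0.25, -0.2, 1, 0, 0, 0, 0, 0.4, -0.3, 1, 0, 0, 0, 0, 0.5, -0.4, 1, 0, 0, 0, 0, 0.58, -0.5, 1, 0, 0, 0, 0, 0.58, -0.5, 1])

```text
time: 8.5
tool_pos: [0.519, 0.1428, 0.152]
ee_rot: [-3.14, 0.0, 1.496]
wrist_force: [-4.7, -0.2, 1.5]
width: 0.0003
finger_force: 2.2
```

```bash
cat > q.py <<'E'
from st import *
o=robot.get_obs();s=snap('side');Q=cloud(s).reshape(-1,3);Q=Q[~np.isnan(Q[:,0])]
w=m-ax*.09+yf*.135;v=Q-w;r=np.hypot(v@xh,v[:,2]);y=v@yf
B=v[(abs(r-.075)<.012)&(abs(y+.004)<.009)];a=np.degrees(np.arctan2(B@xh,B[:,2]))
th=np.linspace(0,60,121);k=(np.abs((a[:,None]-th+30)%60-30)<5).sum(0);p=o['tool_pos']-w
print(round(o['time'],2),'finger X,Y,Z',(np.array([p@xh,p@yf,p[2]])*1e3).round(1),'pin',pinh(Q)[0],'phase',th[k==k.max()].mean(),'F',o['wrist_force'].round(1),np.histogram(a,bins=np.arange(-180,181,20))[0])
E
python3 q.py
```

```text
8.5 finger X,Y,Z [-77.6   1.4  43. ] pin 115.4 phase 7.0 F [-4.7 -0.2  1.5] [ 0  0  0 39  0  0 24  0  0 48  0  0 42  0  0  9  0  0]
```

Call:
move_arm(deltas=[0, 0, 0, 0, 0.15, -0.13, 1, 0, 0, 0, 0, 0.3, -0.26, 1, 0, 0, 0, 0, 0.45, -0.4, 1, 0, 0, 0, 0, 0.6, -0.5, 1, 0, 0, 0, 0, 0.67, -0.62, 1, 0, 0, 0, 0, 0.67, -0.62, 1])

```text
time: 9.15
tool_pos: [0.5256, 0.1425, 0.1591]
ee_rot: [-3.141, -0.0, 1.496]
wrist_force: [-5.8, 0.8, 3.8]
width: 0.0005
finger_force: 3.8
```

```bash
python3 q.py
```

```text
9.15 finger X,Y,Z [-70.9   1.6  50.1] pin 115.7 phase 14.0 F [-5.8  0.8  3.8] [ 0  0  0 17 25  0  4  1  0 42  3  0 41  0  0  0  0  0]
```

Call:
move_arm(deltas=[0, 0, 0, 0, 0.15, 0, 1, 0, 0, 0, 0, 0.3, 0, 1, 0, 0, 0, 0, 0.45, -0.05, 1, 0, 0, 0, 0, 0.6, -0.1, 1, 0, 0, 0, 0, 0.77, -0.1, 1, 0, 0, 0, 0, 0.77, -0.1, 1])

```text
time: 9.8
tool_pos: [0.531, 0.1424, 0.1626]
ee_rot: [-3.137, -0.001, 1.497]
wrist_force: [-15.3, 1.8, 15.6]
width: 0.0003
finger_force: 10.6
```

```bash
python3 q.py
```

```text
9.8 finger X,Y,Z [-65.6   2.   53.5] pin 115.4 phase 22.5 F [-15.3   1.8  15.6] [ 0 10  0  6 34  0  2 17  0 31 16  0 25  5  0  0  0  0]
```

The upward force shows the ball dragging up the finger by friction. The fingers should rise with it.

Call:
move_arm(deltas=[0, 0, 0, 0, 0, -0.25, 1, 0, 0, 0, 0, 0.1, -0.4, 1, 0, 0, 0, 0, 0.25, -0.5, 1, 0, 0, 0, 0, 0.4, -0.65, 1, 0, 0, 0, 0, 0.55, -0.75, 1, 0, 0, 0, 0, 0.6, -0.8, 1])

```text
time: 10.45
tool_pos: [0.5396, 0.1416, 0.1701]
ee_rot: [3.14, -0.001, 1.496]
wrist_force: [-7.3, 0.9, 9.6]
width: 0.0002
finger_force: 6.1
```

```bash
python3 q.py
```

```text
10.45 finger X,Y,Z [-57.    1.8  61. ] pin 115.6 phase 28.5 F [-7.3  0.9  9.6] [ 0 29  0  0 42  0  0 44  0  0 42  0  0 38  0  0  0  0]
```

Call:
move_arm(deltas=[0, 0, 0, 0, 0, -0.15, 1, 0, 0, 0, 0, 0.15, -0.25, 1, 0, 0, 0, 0, 0.3, -0.35, 1, 0, 0, 0, 0, 0.5, -0.45, 1, 0, 0, 0, 0, 0.7, -0.55, 1, 0, 0, 0, 0, 0.8, -0.6, 1])

```text
time: 11.1
tool_pos: [0.5485, 0.1408, 0.1756]
ee_rot: [3.138, -0.001, 1.496]
wrist_force: [-5.3, 0.6, 6.8]
width: 0.0007
finger_force: 4.3
```

```bash
python3 q.py
```

```text
11.1 finger X,Y,Z [-48.    1.7  66.5] pin 115.3 phase 36.0 F [-5.3  0.6  6.8] [ 0 21 16  0 22 21  0 47  8  0 44  0  0 35  0  0  0  0]
```

Call:
move_arm(deltas=[0, 0, 0, 0, 0.1, -0.1, 1, 0, 0, 0, 0, 0.3, -0.2, 1, 0, 0, 0, 0, 0.5, -0.3, 1, 0, 0, 0, 0, 0.7, -0.37, 1, 0, 0, 0, 0, 0.9, -0.45, 1, 0, 0, 0, 0, 0.98, -0.45, 1])

```text
time: 11.75
tool_pos: [0.5588, 0.14, 0.18]
ee_rot: [3.137, -0.001, 1.496]
wrist_force: [-4.0, 0.3, 6.0]
width: 0.0004
finger_force: 3.8
```

```bash
python3 q.py
```

```text
11.75 finger X,Y,Z [-37.7   1.7  71. ] pin 115.2 phase 43.0 F [-4.   0.3  6. ] [ 0  0 33  0  1 43  0 16 42  0 19 23  0 18 21  0  0  0]
```

Call:
move_arm(deltas=[0, 0, 0, 0, 0.15, 0, 1, 0, 0, 0, 0, 0.35, 0, 1, 0, 0, 0, 0, 0.55, 0, 1, 0, 0, 0, 0, 0.75, 0, 1, 0, 0, 0, 0, 0.95, 0, 1, 0, 0, 0, 0, 1.02, 0, 1])

```text
time: 12.4
tool_pos: [0.5701, 0.1393, 0.1827]
ee_rot: [3.133, -0.001, 1.496]
wrist_force: [-4.7, -0.6, 12.7]
width: 0.0005
finger_force: 5.8
```

```bash
python3 q.py
```

```text
12.4 finger X,Y,Z [-26.3   1.8  73.6] pin 115.1 phase 51.5 F [-4.7 -0.6 12.7] [ 0  0 38  2  0 44  0  3 53  0  0 44  0  0 29  0  0  0]
```

Call:
move_arm(deltas=[0, 0, 0, 0, -0.4, -0.1, 1, 0, 0, 0, 0, -0.9, 0, 1, 0, 0, 0, 0, -0.9, 0.8, 1, 0, 0, 0, 0, -0.9, 1.6, 1, 0, 0, 0, 0, -0.6, 1.6, 1, 0, 0, 0, 0, -0.3, 1.6, 1, 0, 0, 0, 0, 0, 1.6, 1, 0, 0, 0, 0, 0.2, 1.6, 1])

```text
time: 13.25
tool_pos: [0.5698, 0.1387, 0.1615]
ee_rot: [-3.141, 0.001, 1.496]
wrist_force: [-1.0, -0.5, -0.7]
width: 0.0004
finger_force: 0.8
```

```bash
python3 q.py
```

```text
13.25 finger X,Y,Z [-26.6   1.2  52.5] pin 115.0 phase 56.0 F [-1.  -0.5 -0.7] [ 0  0 13 19  0 29 16 43 80  1  0 43  0  0 34  2  0  0]
```

Call:
move_arm(deltas=[0, 0, 0, 0, 0.2, 0, 1, 0, 0, 0, 0, 0.4, 0, 1, 0, 0, 0, 0, 0.6, 0, 1, 0, 0, 0, 0, 0.8, 0, 1, 0, 0, 0, 0, 0.95, 0, 1, 0, 0, 0, 0, 0.95, 0, 1])

```text
time: 13.9
tool_pos: [0.5798, 0.1383, 0.1619]
ee_rot: [3.14, 0.0, 1.496]
wrist_force: [-0.7, -0.2, 0.0]
width: 0.0002
finger_force: 0.2
```

```bash
python3 q.py
```

```text
13.9 finger X,Y,Z [-16.6   1.6  52.8] pin 109.4 phase 3.5 F [-0.7 -0.2  0. ] [ 0  0  0 34  0  2 43 13 83 32  0 20 23  0 14 12  0  0]
```

```bash
python3 q.py; python3 q.py; python3 q.py
```

```text
13.95 finger X,Y,Z [-16.7   1.6  52.7] pin 109.3 phase 4.25 F [-0.4 -0.1  0.6] [ 0  0  0 36  0  1 45 14 83 31  0 20 22  0 13 10  0  0]
14.0 finger X,Y,Z [-16.7   1.5  52.6] pin 109.1 phase 4.0 F [ 0.4  0.7 -0.4] [ 0  0  0 37  0  1 46 10 87 29  0 22 21  0 12 11  0  0]
14.05 finger X,Y,Z [-16.8   1.5  52.6] pin 109.2 phase 2.5 F [ 0.1 -0.2 -0.2] [ 0  0  0 33  0  2 44 13 86 30  0 21 19  0 11 13  0  0]
```

The pin has sunk 6 mm, so its chamfer is at the hole's edge. I'll nudge gently.

Call:
move_arm(deltas=[0, 0, 0, 0, 0.1, 0, 1, 0, 0, 0, 0, 0.2, 0, 1, 0, 0, 0, 0, 0.3, 0, 1, 0, 0, 0, 0, 0.3, 0, 1, 0, 0, 0, 0, 0.3, 0, 1])

```text
time: 14.6
tool_pos: [0.5822, 0.138, 0.1617]
ee_rot: [3.141, 0.0, 1.496]
wrist_force: [-1.0, -0.3, -0.6]
width: 0.0007
finger_force: 0.6
```

```bash
python3 q.py
```

```text
14.6 finger X,Y,Z [-14.1   1.5  52.6] pin 107.9 phase 4.5 F [-1.  -0.3 -0.6] [ 0  0  0 40  0  0 43  6 86 41  0 14 26  0  7 14  0  0]
```

Call:
move_arm(deltas=[0, 0, 0, 0, 0.1, 0, 1, 0, 0, 0, 0, 0.2, 0, 1, 0, 0, 0, 0, 0.3, 0, 1, 0, 0, 0, 0, 0.3, 0, 1, 0, 0, 0, 0, 0.3, 0, 1])

```text
time: 15.15
tool_pos: [0.5856, 0.1376, 0.1618]
ee_rot: [3.141, 0.0, 1.496]
wrist_force: [1.3, -0.3, 0.1]
width: 0.0006
finger_force: 0.0
```

```bash
python3 q.py
```

```text
15.15 finger X,Y,Z [-10.8   1.3  52.8] pin 69.7 phase 4.5 F [ 1.3 -0.3  0.1] [ 0  0  0 39  0  0  6  1 80 45  0  0 42  0  0 13  0  0]
```

Call:
move_arm(deltas=[0, 0, 0, 0, -0.8, 0, 1, 0, 0, 0, 0, -1, -4, 1, 0, 0, 0, 0, -1, -9, 1, -0.1, 0, 0, -1, -2, -13.5, 1, -0.2, 0, 0, -5, -4, -14, 1, -0.3, 0, 0, -9, -6.5, -14, 1, -0.42, 0, 0, -12.5, -8.5, -13.5, 1, -0.524, 0, 0, -13.6, -9.4, -12.9, 1])

```text
time: 16.0
tool_pos: [0.4795, 0.0073, 0.2923]
ee_rot: [2.609, 0.002, 1.494]
wrist_force: [-0.3, 0.2, 0.7]
width: 0.0002
finger_force: 0.0
```

```bash
cat > r.py <<'E'
from st import *
robot.snapshot('side');o=robot.get_obs();p=o['tool_pos']-m;tz=R.from_euler('xyz',o['ee_rot']).as_matrix()[:,2]
print(round(o['time'],2),'TCP xf,yf,h mm',(np.array([p@xf,p@yf,p@ax])*1e3).round(1),'tilt err',(tz+ax).round(3),'F along ax',round(o['wrist_force']@ax,1),o['wrist_force'].round(1))
for n in('side','scene'):
    Q=cloud(snap(n)).reshape(-1,3);Q=Q[~np.isnan(Q[:,0])];print(n,pinh(Q))
E
python3 r.py;python3 q.py
```

```text
16.05 TCP xf,yf,h mm [ -9.7  -1.8 117.8] tilt err [-0.001 -0.002 -0.001] F along ax -3.4 [-4.4  1.6 -6.6]
side (np.float64(198.8), array([21.9, 29.5, 61.8]))
scene (np.float64(196.9), array([20.2, 22.9, 24.7]))
16.15 finger X,Y,Z [-107.8 -135.2  179.8] pin 198.5 phase 6.5 F [ 1.  -0.7 -0.2] [ 0  0  0 37  0  0  6  0  0 45  0  1 40  0  1 12  0  0]
```

Call:
move_arm(deltas=[0, 0, 0, 0, 0, 0, 1, 0, 0, 0, 0, 0, 0, 1])

```text
time: 16.4
tool_pos: [0.4831, 0.0096, 0.2926]
ee_rot: [2.616, 0.0, 1.497]
wrist_force: [-0.5, -0.3, 0.2]
width: 0.0008
finger_force: 0.0
```

```bash
python3 r.py
python3 - <<'E'
from st import *
s=snap('side');save(s,'p1.png',crop=(230,130,350,250),k=5)
E
```

```text
16.45 TCP xf,yf,h mm [  2.2   0.8 120.2] tilt err [0.001 0.001 0.001] F along ax -0.4 [ 0.7  0.2 -0.1]
side (np.float64(198.6), array([22.3, 37.2, 62.1]))
scene (np.float64(197.9), array([19.9, 23. , 25.7]))
```

View pics/p1.png

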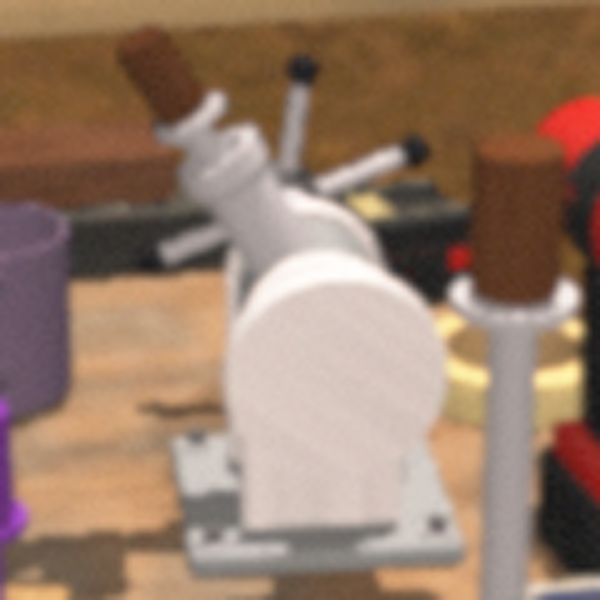

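The side crop shows the pin at (165,85) dropped, with a gap of about 16 mm between flange (195,115) and mouth. Pushing on its head next.

Call:
move_arm(deltas=[0, 0, 0, -0.05, -0.2, 2, 1, 0, 0, 0, -0.05, -0.2, 4, 1, 0, 0, 0, -0.05, -0.2, 5, 1, 0, 0, 0, -0.05, -0.2, 5.4, 1, 0, 0, 0, -0.05, -0.2, 5.8, 1, 0, 0, 0, -0.05, -0.2, 6.2, 1, 0, 0, 0, -0.05, -0.2, 6.6, 1, 0, 0, 0, -0.05, -0.2, 6.6, 1])

```text
time: 17.4
tool_pos: [0.5132, 0.0063, 0.2352]
ee_rot: [2.614, 0.001, 1.496]
wrist_force: [-3.3, -0.4, 4.1]
width: 0.0006
finger_force: 2.6
```

```bash
python3 r.py
```

```text
17.45 TCP xf,yf,h mm [-0.1 -0.1 55.7] tilt err [0.003 0.    0.002] F along ax 6.3 [-3.8 -1.1  5.1]
side (np.float64(156.9), array([11. , 41.9, 89.3]))
scene (np.float64(132.1), array([ 8.8, 13.4, 73.3]))
```

Pushing in at about 6 N, with about 6 mm to go.

Call:
move_arm(deltas=[0, 0, 0, 0, 0, 0.2, 1, 0, 0, 0, 0, 0, 0.4, 1, 0, 0, 0, 0, 0, 0.6, 1, 0, 0, 0, 0, 0, 0.75, 1, 0, 0, 0, 0, 0, 0.85, 1, 0, 0, 0, 0, 0, 0.95, 1, 0, 0, 0, 0, 0, 0.95, 1])

```text
time: 18.25
tool_pos: [0.5168, 0.0058, 0.2306]
ee_rot: [2.613, 0.002, 1.496]
wrist_force: [-21.1, -0.1, 19.3]
width: 0.0003
finger_force: 13.8
```

```bash
python3 r.py
```

```text
18.3 TCP xf,yf,h mm [ 0.8 -0.3 49.9] tilt err [ 0.005 -0.001  0.003] F along ax 27.0 [-21.5   0.   18.8]
side (np.float64(148.6), array([ 6.9, 39.7, 88.9]))
scene (np.float64(130.4), array([ 5.1, 25.6, 82.8]))
```

The force rose sharply at h = 49.9 mm against 49 mm for home, so the flange is seated. Backing off.

Call:
move_arm(deltas=[0, 0, 0, 0, 0, -2, 1, 0, 0, 0, 0, 0, -6, 1, 0, 0, 0, 0, 0, -10, 1, 0, 0, 0, 0, 0, -13, 1, 0, 0, 0, 0, 0, -13, 1, 0, 0, 0, 0, 0, -13, 1])

```text
time: 19.0
tool_pos: [0.4525, 0.0109, 0.3371]
ee_rot: [2.616, 0.0, 1.496]
wrist_force: [0.1, 0.4, 0.3]
width: 0.0005
finger_force: 0.0
```

```bash
python3 r.py; python3 q.py
python3 - <<'E'
from st import *
s=snap('wrist');save(s,'p2.png')
a=snap('side');save(a,'p2s.png',crop=(230,130,350,250),k=3);b=cv2.imread('pics/p2.png');c=cv2.imread('pics/p2s.png')
c=cv2.copyMakeBorder(c,0,b.shape[0]-c.shape[0],0,0,0);c=c[:, :280];cv2.imwrite('pics/p3.png',np.hstack([b,c]))
E
```

```text
19.05 TCP xf,yf,h mm [ -2.9  -0.2 172.8] tilt err [-0.001  0.001 -0.001] F along ax -1.1 [-0.5  0.5 -1.6]
side (np.float64(199.7), array([ 6.2, 22.4, 45. ]))
scene (np.float64(199.2), array([ 4.7,  6.2, 25.8]))
19.15 finger X,Y,Z [-134.  -135.3  224.9] pin 199.6 phase 7.0 F [-0.2 -0.7  0.6] [ 0  0  0 42  0  0  6  0  0 48  0  0 40  0  0  9  0  0]
```

View pics/p3.png

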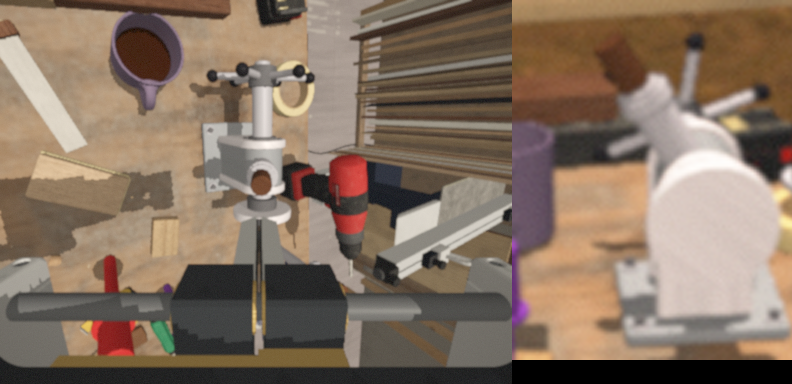

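The flange lies on the bush mouth (645,90 in the right crop). The mug and block are in place. One numeric check before handing in.

Run:
```python
from st import *
for n in('wrist','side','scene'):
    Q=cloud(snap(n)).reshape(-1,3);Q=Q[~np.isnan(Q[:,0])];v=Q-m;h=v@ax;d=np.linalg.norm(v-np.outer(h,ax),axis=1)
    print(n,np.percentile(h[(d<.016)&(h>.0)&(h<.075)],99)*1e3,'flange top',np.median(h[(d<.0175)&(d>.0145)&(h>-.002)&(h<.025)])*1e3)
```

```text
wrist 50.81553610449326 flange top 5.046705316768175
side 51.888518614863436 flange top 13.317226201735481
scene 51.50865689043513 flange top 5.652103668537596
```

```bash
python3 -c "
from bench import robot
print(robot.close_job())"
```

```text
the job is handed in; nothing more can be done
None
```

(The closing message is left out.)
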